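# Present the notched glass sample across the desk

## Robot

A 6-joint arm with a two-finger parallel gripper is mounted at the origin on the work surface. World frame = base frame: x ahead of the robot, y to its left, z up, the work surface at z = 0. Lengths are in m, angles in rad, forces in N, time in s.
With the tool pointing down it reaches from about 0.375 to 0.975 m from the base axis. Payload 3.8 kg.
Tool frame: the origin (TCP) lies at the very end of the fingers, on their centre line; the grasp point (between the pads) lies 19 mm behind it; z points along the fingers, y is the direction in which the jaws open and shut (so a half turn about z gives the same grasp; the last joint's range is limited). The gripper opens to 85 mm and grips with 20 to 120 N. Pads are 22 mm wide; open, the fingers measure 114 mm over their backs; the gripper's body (76 mm by 85 mm) begins 54 mm behind the grasp point. The pads swing forward as they close: fully open they stand 13 mm farther back than shut.
Start: joints at [-1.35, 0.264, 1.604, -0, 1.274, -0.037], TCP at [0.172, -0.653, 0.231] pointing down, gripper open.
Joint ranges: [-2.63, 2.63], [-0.94, 2.18], [0.31, 2.57], [-1.31, 4.45], [0, 2.66], [-2.55, 2.55]. Speed limits (rad/s): [2.57, 2.57, 3.14, 3.14, 3.14, 3.14].

## Interface

Orientations are given as a rotation vector (axis times angle).
In Python, from workcell import bot, viewer gives the robot as it stands.
- The arm moves only by the tool jog_arm, never from a script. Its argument "motion" is a list of rows, each an object of numbers: "dx", "dy", "dz": the shift along the world's x, y, z in cm; "turn": the turn about the world's z in rad. A call has 1 to 12 rows; each row shifts and turns the commanded pose from where the row before left it; what a row does not reach is not made up. A row lasts 1/12 s, in which the tool goes at most 41.7 mm and 7.16 degrees, less where a joint would pass 70% of its speed; a pose out of reach is approached as far as the arm can. A call is refused whole if a number of a shift passes 4.17 or a number of a turn 0.125, either way. A call with a gripper value outside its range is refused whole. "fingers" is the finger opening in cm, from 0 to 8.54, set as the call begins (left out, the last holds). The fingers move at their own pace and stop on an object; "grip_force" is the grip in N (left out, the last holds). Time passes only in rows, so rows that do not move let the fingers close. It gives the time, the measured TCP pose, the force and the opening at its end, in the units of the state.
- bot.read_state(): the state, without advancing time (a new reading comes with each control period).
- viewer.read_camera(name): name is "scene" or "side" or "wrist"; returns (picture, depth): 420x560x3 uint8, red, green, blue; 420x560 float32, m along the optical axis (not along the pixel's ray), 0 where there is no reading.
- viewer.camera_info(name): a dict with "vertical_fov" (degrees; the focal length in pixels is half the picture's height over the tangent of half this angle, whatever the lens; pixels are square), "cx", "cy" (the principal point, pixels), "R" (3x3) and "t" (3): a world point X has camera coordinates R X + t. Camera axes: x right, y down, z forward; pixel columns grow to the right and rows downward; lengths in m; the calibration is good to about 2 mm. A picture is of the moment at which its call begins: read the wrist's pose just before it. camera_info takes no time and is no camera call; for the wrist camera it gives the pose at the moment of the call.
- bot.finish_job(): hands the job in, once; it reports no verdict.
The state is a dict: "time": time; "q": joint angles; "joint_vel": joint speeds; "joint_torque": joint torques, N m; "tool_pos": TCP position; "tcp_rot": TCP orientation; "wrist_force": force on the tool from outside, world axes, zero at the start; "torque": the same for the moment, N m; "width": opening from 0.0 (shut) to 1.0 (fully open).
Only numpy, scipy, OpenCV 4.12 (cv2) and the standard library are available. Lean on these libraries where they do the work, as an engineer would, in place of code of your own. Each camera call takes 0.05 s, during which the arm holds its last target. There are 200 camera calls.

## Task

Three smoked partition-glass samples stand on edge in the wooden rack on the desk; take the one with the small notch cut out of a corner, which marks its frosted end, and show it over the black desk pad: held about 20 cm above the middle of the pad, long edges level, frosted end towards the pad's wooden bar, and turned label side up (leaned over from upright by about 40 degrees or more). Leave the other two samples in the rack and the flask, remote control and mug alone. Finish while still holding the sample there, still, in the gripper: do not put it down or let go.

Things in the scene. Friction and masses are not known exactly. Their poses are not given: they have to be found in the camera images.
- sample: The notched sample: smoked-glass plate 100 x 60 x 8 mm, about 120 g, on edge in a rack slot. Origin: middle of its lower long edge; z up the plate, x along it to the frosted end, y through its thickness. Frosted pale from x = 20 to 50 mm. Notch 18 x 18 mm in the top corner at the frosted end. White paper label on the -y face of the frosted part (label facing you, notch on top: notch at right).
- sample_center (a point): middle of the notched sample (30 mm above its lower edge), axes as sample
- sample_frosted_end (a point): middle of the notched sample's frosted end face, 50 mm from its middle along its x
- spare1: A sample with the same glass, size, frosted end, label and axes, but four square corners; stays in its slot
- spare2: Another one like spare1, four square corners; stays in its slot
- rack: Wooden rack fixed to the desk, 120 (x) x 134 (y) x 26 mm high, at any yaw. Origin: centre of underside. Three slots along x at y = -45, 0, +45 mm, each 104 x 10 mm, 20 deep (floor 6 mm above the desk): samples stand 40 mm proud, top edges 66 mm above the desk, 37 mm apart, all with their x along the rack's x. Which slot holds which varies.
- pad: Black rubber desk pad fixed to the desk, 160 (x) x 220 (y) x 3 mm. Origin: centre of the underside, i.e. the middle of the pad. x points roughly away from the robot, y towards the wooden bar (15 mm wide, 14 mm high) that runs along the pad's +y edge.
- flask: Steel flask, 68 mm across, 190 mm tall, standing; origin at the centre of its base; leave alone
- remote: White remote control, 45 x 140 x 18 mm, lying; origin at the centre of its underside; leave alone
- mug: White mug, 80 mm across, 95 mm tall, with a handle; origin at the centre of its base; leave alone
Things that resemble listed ones, but are neither listed nor needed, are in the scene too. Leave any blue, purple or red look-alike of the sample alone.

How it is judged:
By the outcome, as a careful person would: the job done as asked, in the order asked, and still so for the second after the job is handed in, while the arm keeps its last pose, push and grip.
It also fails if it takes over 35 s, if anything falls off the work surface, if the arm or the gripper's body presses on something with over 40 N, if the wrist force passes 120 N, or if a joint passes its speed limit or range.

## Working session

There is one attempt and no reset: what is moved stays moved. The work goes in short steps, Python scripts to look and compute and a tool call to move; the robot and the scene stay as the last step left them, time stands still between calls to the robot, and variables do not carry over. Pictures are saved under pics/ and viewed, about 8 in all and at most 12, crops included, and the job is handed in when it is done.

Besides the shell and the picture viewer there is one more tool, called after "Emit:" by a JSON object that holds its "op" and its "data". jog_arm: Moves the arm, as the interface text tells. Its arguments: {"type":"object","properties":{"motion":{"type":"array"},"fingers":{"type":"number"},"grip_force":{"type":"number"}},"required":["motion"]}

```bash
mkdir -p pics; ls
cat > h.py <<'E'
import numpy as np, cv2
from workcell import bot, viewer
def snap(n,f):
    i=viewer.camera_info(n); p,d=viewer.read_camera(n); cv2.imwrite(f'pics/{f}.png',p[:,:,::-1]); np.savez(f'pics/{f}.npz',p=p,d=d,R=i['R'],t=i['t'],fov=i['vertical_fov'],cx=i['cx'],cy=i['cy']); return i
def ray(f,uv,z):
    """pixels -> world points on plane of height z"""
    a=np.load(f'pics/{f}.npz'); uv=np.atleast_2d(np.array(uv,float)); F=210/np.tan(np.radians(a['fov'])/2)
    R,t=a['R'],a['t']; c=-R.T@t
    r=np.c_[(uv[:,0]-a['cx'])/F,(uv[:,1]-a['cy'])/F,np.ones(len(uv))]@R
    return c+r*((z-c[2])/r[:,2])[:,None]
def proj(f,X):
    a=np.load(f'pics/{f}.npz'); F=210/np.tan(np.radians(a['fov'])/2)
    x=np.atleast_2d(X)@a['R'].T+a['t']; return x[:,:2]/x[:,2:]*F+[a['cx'],a['cy']]
E
python3 - <<'E'
from h import *
for n in('scene','side','wrist'):
    i=snap(n,n+'0'); print(n,i['vertical_fov'],(-np.array(i['R']).T@i['t']).round(3))
s=bot.read_state(); print(s)
E
```

```text
pics
scene 43.15484848718757 [ 1.327 -0.322  0.94 ]
side 46.57336466346596 [ 0.477 -0.676  0.91 ]
wrist 58.48839762602504 [ 0.249 -0.631  0.372]
{'time': 0.15, 'q': array([-1.34988204e+00,  2.64631162e-01,  1.60508187e+00,  1.16818712e-05,
        1.27368165e+00, -3.68779970e-02]), 'joint_vel': array([-0.00059962, -0.00312467, -0.00426732,  0.00160818, -0.00130928,
       -0.00076372]), 'joint_torque': array([ 4.71372259e-04, -5.15908778e+01, -3.67958558e+01,  3.16505350e-05,
        8.14170489e-03, -3.37168608e-06]), 'tool_pos': array([ 0.17197993, -0.6521328 ,  0.23020196]), 'tcp_rot': array([-3.11375137e+00, -4.03582694e-01,  2.42495184e-04]), 'wrist_force': array([-0.74907647, -0.58456419, -0.57988225]), 'torque': array([-0.01476146,  0.00113651, -0.06778742]), 'width': 0.9977429640942176}
```

View pics/scene0.png

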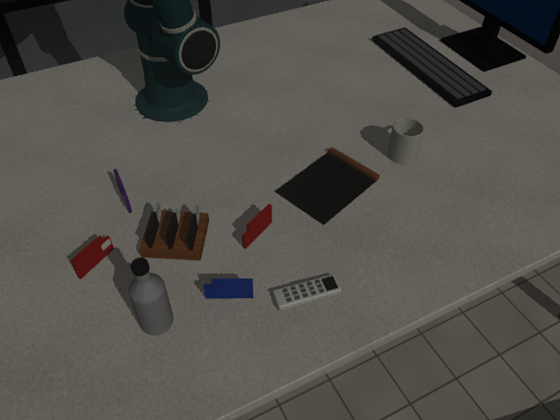

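View pics/side0.png

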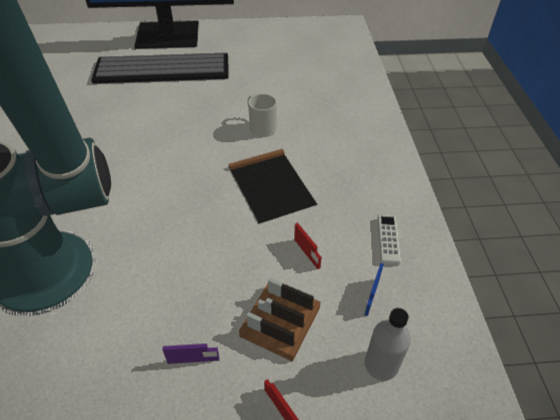

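The rack holds three dark candidates, at side-view (290,294), (282,312) and (270,330). The look-alikes to leave alone are red at (307,245) and (280,400), purple at (190,353) and blue at (375,290). Next is a close crop to find the notch.

Run:
```python
import cv2,numpy as np
a=cv2.imread('pics/side0.png')[265:365,230:330]; b=cv2.imread('pics/scene0.png')[190:270,130:220]
g=lambda x:np.clip(x.astype(float)*1.7,0,255).astype(np.uint8)
o=np.hstack([cv2.resize(g(a),(400,400),interpolation=3),cv2.resize(g(b),(400,400),interpolation=3)])
cv2.imwrite('pics/c1.png',o)
```

```text
(no output)
```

View pics/c1.png

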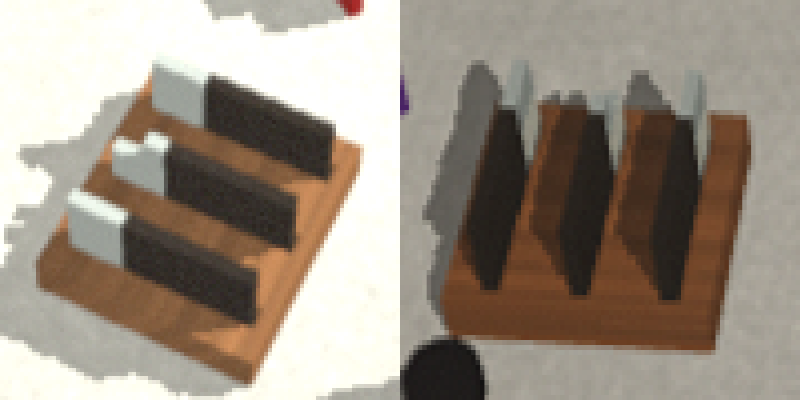

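The middle sample (side pixel about (280,310)) has the notch. Its frosted end points towards the robot, and the label is on the face away from the side camera. Now I'll locate the rack and pad.

Run:
```python
from h import *
c=np.array([[40,262],[250,358],[362,147],[150,80]])/4+[230,265]
P=ray('side0',c,.026)[:,:2]; print('rack corners\n',P.round(4),P.mean(0)); print('sides',np.linalg.norm(P-np.roll(P,-1,0),axis=1))
# middle plate top edge near/far
m=np.array([[166,150],[296,202]])/4+[230,265]; Q=ray('side0',m,.066)[:,:2]; print('mid top pts',Q, np.degrees(np.arctan2(*(Q[0]-Q[1])[::-1])))
for n in('side0','scene0'):
    p=cv2.imread(f'pics/{n}.png'); hsv=cv2.cvtColor(p,cv2.COLOR_BGR2HSV)
    box=np.zeros(p.shape[:2],np.uint8)
    if n=='side0': box[145:230,215:330]=1
    else: box[140:230,270:385]=1
    for nm,mk,z in(('pad',hsv[...,2]<60,.003),('bar',(hsv[...,1]>90)&(hsv[...,2]>45),.014)):
        k=(mk&(box>0)).astype(np.uint8); cs=max(cv2.findContours(k,0,2)[0],key=cv2.contourArea)
        W=ray(n,cs[:,0,:],z)[:,:2]; r=cv2.minAreaRect((W*1000).astype(np.float32)); print(n,nm,r); print(cv2.boxPoints(r).round(0).tolist())
```

```text
rack corners
 [[ 0.4381 -0.2001]
 [ 0.5375 -0.259 ]
 [ 0.6069 -0.1474]
 [ 0.4992 -0.0976]] [ 0.52042843 -0.17603068]
sides [0.11550873 0.13141112 0.11861353 0.11933022]
mid top pts [[ 0.50361623 -0.16534778]
 [ 0.56477248 -0.19937181]] 150.9108087013828
side0 pad ((529.9005737304688, 220.47726440429688), (157.7854461669922, 205.36965942382812), 18.980344772338867)
[[422.0, 292.0], [489.0, 98.0], [638.0, 149.0], [571.0, 343.0]]
side0 bar ((495.4220275878906, 316.6785888671875), (157.69419860839844, 23.801483154296875), 18.945755004882812)
[[417.0, 302.0], [425.0, 280.0], [574.0, 331.0], [566.0, 354.0]]
scene0 pad ((520.794189453125, 229.01666259765625), (171.93040466308594, 226.6967010498047), 19.114349365234375)
[[402.0, 308.0], [477.0, 94.0], [639.0, 150.0], [565.0, 364.0]]
scene0 bar ((497.3250732421875, 326.477783203125), (163.95184326171875, 20.067873001098633), 16.0240421295166)
[[416.0, 313.0], [421.0, 294.0], [579.0, 339.0], [573.0, 359.0]]
```

Emit:
{"op": "jog_arm", "data": {"motion": [{"dx": 1.5,"dy": 2.4,"turn": 0.118},{"dx": 1.5,"dy": 2.4,"turn": 0.118},{"dx": 1.5,"dy": 2.4,"turn": 0.118},{"dx": 1.5,"dy": 2.4,"turn": 0.118},{"dx": 1.5,"dy": 2.4,"turn": 0.118},{"dx": 1.5,"dy": 2.4,"turn": 0.118},{"dx": 1.5,"dy": 2.4,"turn": 0.118},{"dx": 1.5,"dy": 2.4,"turn": 0.118},{"dx": 1.5,"dy": 2.4,"turn": 0.118},{"dx": 1.5,"dy": 2.4,"turn": 0.118},{"dx": 1.5,"dy": 2.4,"turn": 0.118},{"dx": 1.5,"dy": 2.4,"turn": 0.118}], "fingers": 4.0, "grip_force": 50}}

```text
validation failed for argument at $.mo...
```

Emit:
{"op": "jog_arm", "data": {"motion": [{"dx": 2.1,"dy": 2.37,"turn": 0.118},{"dx": 2.1,"dy": 2.37,"turn": 0.118},{"dx": 2.1,"dy": 2.37,"turn": 0.118},{"dx": 2.1,"dy": 2.37,"turn": 0.118},{"dx": 2.1,"dy": 2.37,"turn": 0.118},{"dx": 2.1,"dy": 2.37,"turn": 0.118},{"dx": 2.1,"dy": 2.37,"turn": 0.118},{"dx": 2.1,"dy": 2.37,"turn": 0.118},{},{}]}}

```text
validation failed for argument at $.mo...
```

Run:
```python
from h import *
s=bot.read_state(); i=snap('wrist','w1'); print(s['time'],s['q'].round(3),s['tool_pos'],s['tcp_rot'],s['width'])
r=s['tcp_rot']; print('jaw yaw',np.degrees(np.arctan2(*cv2.Rodrigues(r)[0][:2,1][::-1])))
p=cv2.imread('pics/w1.png'); cv2.imwrite('pics/w1b.png',np.clip(p*1.4,0,255).astype(np.uint8))
for a in(.521,-.175,.066),: print(proj('w1',[a]))
```

```text
0.15 [-1.35   0.265  1.605  0.     1.274 -0.037] [ 0.17197993 -0.6521328   0.23020196] [-3.11375137e+00 -4.03582694e-01  2.42495184e-04] 0.9977429640942176
jaw yaw -75.22978245449804
[[-533.70794069 -790.74711029]]
```

View pics/w1b.png

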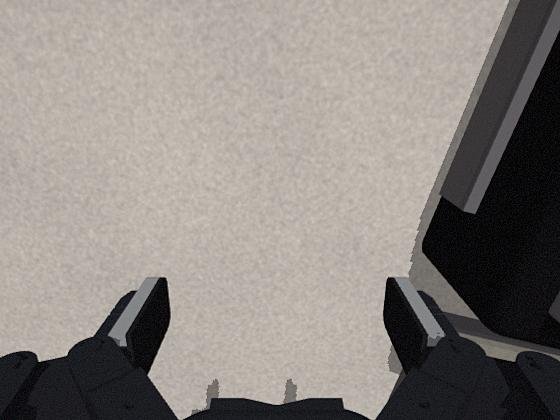

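Both move calls were refused, so the arm hasn't moved and the picture only shows the fingers over bare desk. I'll resend with every key in each row.

Emit:
{"op": "jog_arm", "data": {"motion": [{"dx": 1.5,"dy": 2.4,"dz": 0,"turn": 0.118},{"dx": 1.5,"dy": 2.4,"dz": 0,"turn": 0.118},{"dx": 1.5,"dy": 2.4,"dz": 0,"turn": 0.118},{"dx": 1.5,"dy": 2.4,"dz": 0,"turn": 0.118},{"dx": 1.5,"dy": 2.4,"dz": 0,"turn": 0.118},{"dx": 1.5,"dy": 2.4,"dz": 0,"turn": 0.118},{"dx": 1.5,"dy": 2.4,"dz": 0,"turn": 0.118},{"dx": 1.5,"dy": 2.4,"dz": 0,"turn": 0.118},{"dx": 1.5,"dy": 2.4,"dz": 0,"turn": 0.118},{"dx": 1.5,"dy": 2.4,"dz": 0,"turn": 0.118},{"dx": 1.5,"dy": 2.4,"dz": 0,"turn": 0.118},{"dx": 1.5,"dy": 2.4,"dz": 0,"turn": 0.118}], "fingers": 4.0, "grip_force": 50}}

```text
time: 1.2
tool_pos: [0.3525, -0.3633, 0.2312]
tcp_rot: [2.098, 2.339, 0.0]
wrist_force: [0.7, -0.2, 0.3]
width: 0.467
```

Emit:
{"op": "jog_arm", "data": {"motion": [{"dx": 2.1,"dy": 2.35,"dz": 0,"turn": 0.118},{"dx": 2.1,"dy": 2.35,"dz": 0,"turn": 0.118},{"dx": 2.1,"dy": 2.35,"dz": 0,"turn": 0.118},{"dx": 2.1,"dy": 2.35,"dz": 0,"turn": 0.118},{"dx": 2.1,"dy": 2.35,"dz": 0,"turn": 0.118},{"dx": 2.1,"dy": 2.35,"dz": 0,"turn": 0.118},{"dx": 2.1,"dy": 2.35,"dz": 0,"turn": 0.118},{"dx": 2.1,"dy": 2.35,"dz": 0,"turn": 0.118},{"dx": 0,"dy": 0,"dz": 0,"turn": 0},{"dx": 0,"dy": 0,"dz": 0,"turn": 0}]}}

```text
time: 2.03
tool_pos: [0.5207, -0.1754, 0.231]
tcp_rot: [-0.81, -3.035, 0.0]
wrist_force: [-0.3, -0.2, -0.5]
width: 0.469
```

Run:
```python
from h import *
s=bot.read_state(); i=snap('wrist','w1'); print(s['time'],s['q'].round(3),s['tool_pos'],s['tcp_rot'],s['width'])
r=s['tcp_rot']; print('jaw yaw',np.degrees(np.arctan2(*cv2.Rodrigues(r)[0][:2,1][::-1])))
p=cv2.imread('pics/w1.png'); cv2.imwrite('pics/w1b.png',np.clip(p*1.4,0,255).astype(np.uint8))
for a in(.521,-.175,.066),: print(proj('w1',[a]))
```

```text
2.0333 [-0.37   0.027  1.874 -0.     1.241 -1.419] [ 0.52065925 -0.1754001   0.23099123] [-8.09823317e-01 -3.03473733e+00  2.53234603e-04] 0.46859055415865414
jaw yaw 60.11742940830501
[[276.72707372 183.3942857 ]]
```

View pics/w1b.png

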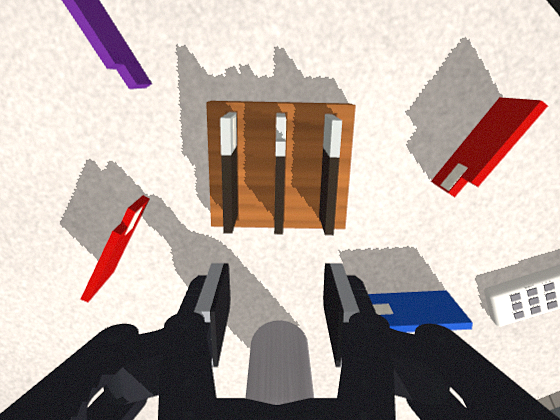

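The wrist view shows the middle plate at columns 275–286 and parallel to the jaws' pads, with its notched end at the top. The flask sits low centre at (280,360). I'll work out the exact offset and the flask clearance.

Run:
```python
from h import *
p=np.load('pics/w1.npz')['p'].astype(int)
for r in(165,185,205,222):
    d=np.where(p[r,255:305].sum(1)<150)[0]+255; print(r,d.min(),d.max())
d=p[100:240,279].sum(1); print(d[::3])
print(ray('w1',[[280.5,156],[279.5,180],[279.5,233]],.066).round(4))
# rack corners
R=ray('w1',[[208,101],[354,104],[346,229],[212,227]],.026)[:,:2];print(R.round(4),R.mean(0))
print('flask',ray('side0',[[384,375]],0.),ray('side0',[[399,318]],.19), ray('scene0',[[141,267]],.19))
```

```text
165 275 284
185 275 284
205 275 283
222 275 282
[345 187 245 172 190 268 520 501 501 506 526 301 321 280 522 494 493 497
 513  90 104 115  94 103 109 117 118 107 112 103 115 109 109 100 109 111
 111  96 115 113 115 107 113 112  84 567 549]
[[ 0.5022 -0.1606  0.066 ]
 [ 0.5196 -0.1715  0.066 ]
 [ 0.5616 -0.1955  0.066 ]]
[[ 0.4338 -0.1956]
 [ 0.5012 -0.0837]
 [ 0.6057 -0.1439]
 [ 0.5372 -0.2585]] [ 0.51946623 -0.17044052]
flask [[ 0.71120926 -0.30281575  0.        ]] [[ 0.70873048 -0.28654716  0.19      ]] [[ 0.71701907 -0.27890273  0.19      ]]
```

Emit:
{"op": "jog_arm", "data": {"motion": [{"dx": -0.15,"dy": 0.45,"dz": -0.5,"turn": 0},{"dx": 0,"dy": 0,"dz": -2,"turn": 0},{"dx": 0,"dy": 0,"dz": -2,"turn": 0},{"dx": 0,"dy": 0,"dz": -2,"turn": 0},{"dx": 0,"dy": 0,"dz": -2,"turn": 0},{"dx": 0,"dy": 0,"dz": -2,"turn": 0},{"dx": 0,"dy": 0,"dz": -2,"turn": 0},{"dx": 0,"dy": 0,"dz": 0,"turn": 0}]}}

```text
time: 2.75
tool_pos: [0.514, -0.1718, 0.1015]
tcp_rot: [-0.815, -3.025, -0.001]
wrist_force: [-0.6, -0.2, -0.7]
width: 0.47
```

Run:
```python
from h import *
s=bot.read_state(); i=snap('wrist','w2'); print(s['tool_pos'])
p=np.load('pics/w2.npz')['p'].astype(int)
T=s['tool_pos']; j=np.array([.498,.867,0])
print(proj('w2',[[T[0],T[1],.066]]), 'px/mm',np.linalg.norm(proj('w2',[[T[0],T[1],.066]])-proj('w2',[np.r_[T[:2],.066]+.01*j]))/10)
cv2.imwrite('pics/w2b.png',np.clip(cv2.imread('pics/w2.png')*1.4,0,255).astype(np.uint8))
```

```text
[ 0.51395604 -0.1717858   0.10152122]
[[276.2269994  248.96934623]] px/mm 1.923635672920189
```

View pics/w2b.png

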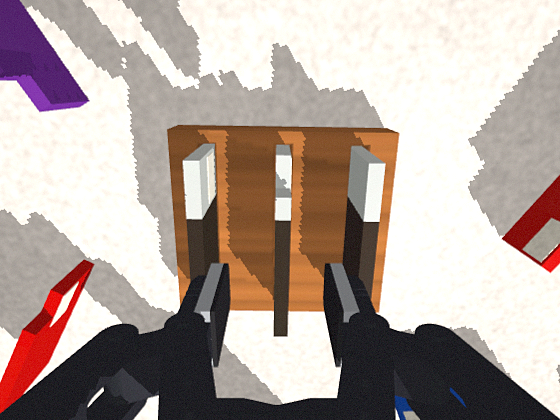

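Run:
```python
from h import *
P=ray('w2',[[284,221],[281,335]],.066)[:,:2]; print(P); v=P[0]-P[1]; L=np.linalg.norm(v); print(L,np.degrees(np.arctan2(v[1],v[0]))); c=P[1]+v*5/7; print(c,'delta cm',(c-[.51396,-.17179])*100)
```

```text
[[ 0.50254262 -0.16058062]
 [ 0.56109647 -0.19611767]]
0.06849405526327042 148.74592074133332
[ 0.51927229 -0.17073406] delta cm [0.53122873 0.10559373]
```

Emit:
{"op": "jog_arm", "data": {"motion": [{"dx": 0.53,"dy": 0.1,"dz": 0,"turn": -0.01},{"dx": 0,"dy": 0,"dz": -1.0,"turn": 0},{"dx": 0,"dy": 0,"dz": -1.1,"turn": 0},{"dx": 0,"dy": 0,"dz": -1.1,"turn": 0},{"dx": 0,"dy": 0,"dz": -1.1,"turn": 0},{"dx": 0,"dy": 0,"dz": -1.1,"turn": 0},{"dx": 0,"dy": 0,"dz": -0.9,"turn": 0},{"dx": 0,"dy": 0,"dz": 0,"turn": 0}]}}

```text
time: 3.47
tool_pos: [0.5217, -0.1703, 0.0403]
tcp_rot: [-0.827, -3.025, -0.001]
wrist_force: [0.3, 0.2, 0.3]
width: 0.47
```

Emit:
{"op": "jog_arm", "data": {"motion": [{"dx": -0.22,"dy": 0,"dz": 0,"turn": 0},{"dx": 0,"dy": 0,"dz": 0,"turn": 0}]}}

```text
time: 3.63
tool_pos: [0.5215, -0.1712, 0.0432]
tcp_rot: [-0.828, -3.03, 0.0]
wrist_force: [0.6, -0.2, 0.3]
width: 0.47
```

Emit:
{"op": "jog_arm", "data": {"motion": [{"dx": 0,"dy": 0,"dz": 0,"turn": 0},{"dx": 0,"dy": 0,"dz": 0,"turn": 0},{"dx": 0,"dy": 0,"dz": 0,"turn": 0},{"dx": 0,"dy": 0,"dz": 0,"turn": 0},{"dx": 0,"dy": 0,"dz": 0,"turn": 0},{"dx": 0,"dy": 0,"dz": 0,"turn": 0}], "fingers": 0, "grip_force": 50}}

```text
time: 4.13
tool_pos: [0.5221, -0.1718, 0.0441]
tcp_rot: [0.828, 3.029, -0.001]
wrist_force: [-3.1, -3.5, 4.9]
width: 0.087
```

Emit:
{"op": "jog_arm", "data": {"motion": [{"dx": 0,"dy": 0,"dz": 1.0,"turn": 0},{"dx": 0,"dy": 0,"dz": 1.5,"turn": 0},{"dx": 0,"dy": 0,"dz": 1.5,"turn": 0},{"dx": 0,"dy": 0,"dz": 1.5,"turn": 0},{"dx": 0,"dy": 0,"dz": 1.5,"turn": 0},{"dx": 0,"dy": 0,"dz": 1.5,"turn": 0},{"dx": 0,"dy": 0,"dz": 1.5,"turn": 0},{"dx": 0,"dy": 0,"dz": 1.5,"turn": 0}]}}

```text
time: 4.8
tool_pos: [0.5214, -0.1704, 0.159]
tcp_rot: [-0.828, -3.03, -0.002]
wrist_force: [0.1, 0.0, -0.4]
width: 0.08
```

Emit:
{"op": "jog_arm", "data": {"motion": [{"dx": 0.3,"dy": 3,"dz": 0,"turn": -0.06},{"dx": 0.3,"dy": 3.5,"dz": 0,"turn": -0.06},{"dx": 0.3,"dy": 3.5,"dz": 0,"turn": -0.06},{"dx": 0.3,"dy": 3.5,"dz": 0,"turn": -0.06},{"dx": 0.3,"dy": 3.5,"dz": 0,"turn": -0.06},{"dx": 0.3,"dy": 3.5,"dz": 0,"turn": -0.06},{"dx": 0.3,"dy": 3.5,"dz": 0,"turn": -0.06},{"dx": 0.3,"dy": 3.5,"dz": 0,"turn": -0.06},{"dx": 0.3,"dy": 3.5,"dz": 0,"turn": -0.06},{"dx": 0.3,"dy": 3.5,"dz": 0,"turn": -0.06},{"dx": 0.2,"dy": 3.5,"dz": 0,"turn": -0.06},{"dx": 0.2,"dy": 3,"dz": 0,"turn": -0.047}]}}

```text
time: 5.8
tool_pos: [0.5549, 0.2417, 0.1583]
tcp_rot: [-1.828, -2.553, -0.001]
wrist_force: [1.0, 0.4, -0.4]
width: 0.084
```

Emit:
{"op": "jog_arm", "data": {"motion": [{"dx": 0,"dy": 0,"dz": 0,"turn": 0},{"dx": 0,"dy": 0,"dz": 0,"turn": 0}]}}

```text
time: 5.97
tool_pos: [0.555, 0.2407, 0.1581]
tcp_rot: [-1.821, -2.559, 0.001]
wrist_force: [-0.1, -0.7, -1.3]
width: 0.087
```

Run:
```python
from h import *
s=bot.read_state(); print(s['time'],s['tool_pos'],s['q'].round(2),s['width']); i=snap('wrist','w3'); snap('side','s3')
a=cv2.imread('pics/w3.png'); b=cv2.imread('pics/side0.png');b=cv2.imread('pics/s3.png')
cv2.imwrite('pics/c3.png',np.hstack([np.clip(cv2.resize(a,(400,300))*1.4,0,255).astype(np.uint8),cv2.resize(b[100:310,120:400],(400,300))]))
```

```text
5.9667 [0.55498776 0.24070925 0.15813442] [0.37 0.19 1.83 0.   1.12 0.03] 0.08655791939624512
```

View pics/c3.png

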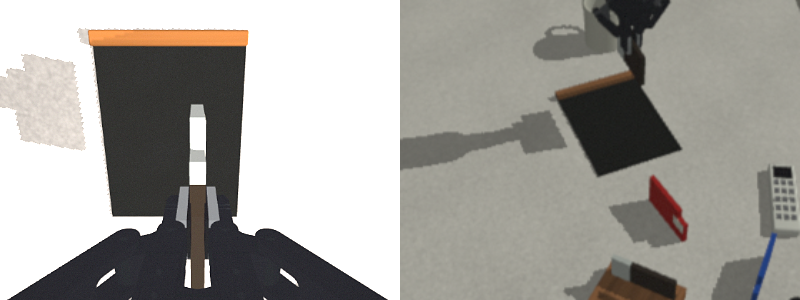

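Run:
```python
from h import *
A=ray('w3',np.array([[94,46],[113,215],[238,214],[243,46]])*1.4,.003)[:,:2]; B=ray('w3',np.array([[88,30],[248,30]])*1.4,.014)[:,:2]
print(A,B); y=(A[0]+A[3]-A[1]-A[2]);print(np.degrees(np.arctan2(y[1],y[0])),[np.degrees(np.arctan2(*(v)[::-1])) for v in (A[3]-A[0],A[2]-A[1],B[1]-B[0])])
m=(A[1]+A[2])/2; n=B.mean(0); print('mid',(m+n)/2,'len',np.linalg.norm(m-n), np.linalg.norm(B[1]-B[0]))
```

```text
[[0.42185122 0.29387318]
 [0.48768675 0.10243396]
 [0.63818644 0.1560595 ]
 [0.56825022 0.34454183]] [[0.41703898 0.30737743]
 [0.56579792 0.35886429]]
109.6652555109722 [np.float64(19.090721239218524), np.float64(19.6118269923766), np.float64(19.09121548556565)]
mid [0.52717752 0.2311838 ] len 0.21605440648372096 0.15741702409983346
```

Emit:
{"op": "jog_arm", "data": {"motion": [{"dx": 0,"dy": 0,"dz": -1.2,"turn": 0},{"dx": 0,"dy": 0,"dz": -1.2,"turn": 0},{"dx": 0,"dy": 0,"dz": -1.2,"turn": 0},{"dx": 0,"dy": 0,"dz": -1.2,"turn": 0},{"dx": 0,"dy": 0,"dz": -1.2,"turn": 0},{"dx": 0,"dy": 0,"dz": -1.2,"turn": 0},{"dx": 0,"dy": 0,"dz": -1.2,"turn": 0},{"dx": 0,"dy": 0,"dz": -1.2,"turn": 0},{"dx": 0,"dy": 0,"dz": -0.8,"turn": 0},{"dx": 0,"dy": 0,"dz": -0.4,"turn": 0},{"dx": 0,"dy": 0,"dz": 0,"turn": 0}]}}

```text
time: 6.98
tool_pos: [0.5548, 0.2386, 0.0488]
tcp_rot: [-1.825, -2.555, 0.003]
wrist_force: [-0.5, 0.4, -1.0]
width: 0.079
```

Emit:
{"op": "jog_arm", "data": {"motion": [{"dx": 0,"dy": 0,"dz": -0.4,"turn": 0},{"dx": 0,"dy": 0,"dz": -0.25,"turn": 0},{"dx": 0,"dy": 0,"dz": 0,"turn": 0}]}}

```text
time: 7.23
tool_pos: [0.5558, 0.2389, 0.0439]
tcp_rot: [1.826, 2.556, 0.0]
wrist_force: [-1.0, 0.0, -1.9]
width: 0.081
```

Emit:
{"op": "jog_arm", "data": {"motion": [{"dx": 0,"dy": 0,"dz": -0.2,"turn": 0},{"dx": 0,"dy": 0,"dz": -0.1,"turn": 0},{"dx": 0,"dy": 0,"dz": 0,"turn": 0}]}}

```text
time: 7.48
tool_pos: [0.556, 0.239, 0.0412]
tcp_rot: [1.826, 2.556, 0.001]
wrist_force: [0.7, -0.1, -0.9]
width: 0.083
```

Emit:
{"op": "jog_arm", "data": {"motion": [{"dx": 0,"dy": 0,"dz": -0.15,"turn": 0},{"dx": 0,"dy": 0,"dz": -0.1,"turn": 0},{"dx": 0,"dy": 0,"dz": 0,"turn": 0}]}}

```text
time: 7.73
tool_pos: [0.5563, 0.2392, 0.0411]
tcp_rot: [1.826, 2.556, 0.001]
wrist_force: [-5.9, -2.0, 13.5]
width: 0.08
```

Emit:
{"op": "jog_arm", "data": {"motion": [{"dx": 0,"dy": 0,"dz": 0,"turn": 0},{"dx": 0,"dy": 0,"dz": 0,"turn": 0},{"dx": 0,"dy": 0,"dz": 0,"turn": 0},{"dx": 0,"dy": 0,"dz": 0,"turn": 0},{"dx": 0,"dy": 0,"dz": 0,"turn": 0}], "fingers": 4.5}}

```text
time: 8.15
tool_pos: [0.5555, 0.2387, 0.0379]
tcp_rot: [-1.826, -2.556, 0.001]
wrist_force: [0.0, 0.2, -0.3]
width: 0.53
```

Emit:
{"op": "jog_arm", "data": {"motion": [{"dx": -0.4,"dy": -0.14,"dz": 0,"turn": 0},{"dx": -0.4,"dy": -0.14,"dz": 0,"turn": 0},{"dx": -0.4,"dy": -0.14,"dz": 0,"turn": 0},{"dx": -0.4,"dy": -0.14,"dz": 0,"turn": 0},{"dx": -0.4,"dy": -0.14,"dz": 0,"turn": 0},{"dx": -0.4,"dy": -0.14,"dz": 0,"turn": 0},{"dx": -0.4,"dy": -0.14,"dz": 0,"turn": 0},{"dx": 0,"dy": 0,"dz": 0,"turn": 0}]}}

```text
time: 8.82
tool_pos: [0.5265, 0.2286, 0.0381]
tcp_rot: [-1.826, -2.556, 0.001]
wrist_force: [-0.7, -0.1, -0.3]
width: 0.528
```

Run:
```python
from h import *
s=bot.read_state(); print(s['time'],s['tool_pos'],s['width']); i=snap('wrist','w4'); snap('scene','s4')
a=cv2.imread('pics/w4.png'); b=cv2.imread('pics/s4.png')
cv2.imwrite('pics/c4.png',np.hstack([np.clip(cv2.resize(a,(400,300))*1.4,0,255).astype(np.uint8),cv2.resize(b[110:245,240:420],(400,300))]))
```

```text
8.8167 [0.52650909 0.22862105 0.03808926] 0.5277553116949105
```

View pics/c4.png

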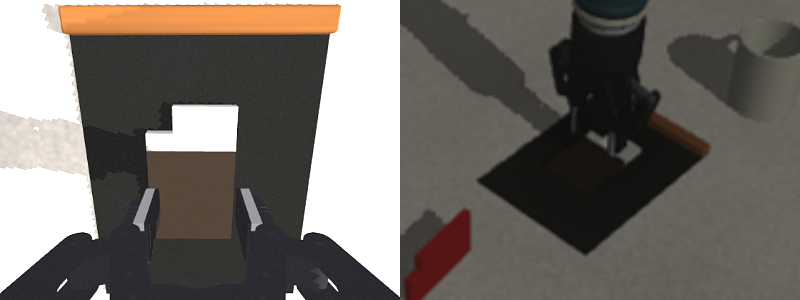

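The plate has tipped towards the robot, label side up, and leans on the left finger. Opening the fingers will let it settle flat.

Emit:
{"op": "jog_arm", "data": {"motion": [{"dx": -0.3,"dy": -0.1,"dz": 0,"turn": 0},{"dx": -0.3,"dy": -0.1,"dz": 0,"turn": 0},{"dx": -0.3,"dy": -0.1,"dz": 0,"turn": 0},{"dx": 0,"dy": 0,"dz": 0,"turn": 0},{"dx": 0,"dy": 0,"dz": 0.5,"turn": 0},{"dx": 0,"dy": 0,"dz": 1.5,"turn": 0},{"dx": 0,"dy": 0,"dz": 1.5,"turn": 0},{"dx": 0,"dy": 0,"dz": 1.5,"turn": 0},{"dx": 0,"dy": 0,"dz": 0,"turn": 0},{"dx": 0,"dy": 0,"dz": 0,"turn": 0}], "fingers": 8.54}}

```text
time: 9.75
tool_pos: [0.5199, 0.2265, 0.0896]
tcp_rot: [1.825, 2.555, 0.004]
wrist_force: [-0.7, 0.4, 0.1]
width: 1.001
```

Run:
```python
from h import *
s=bot.read_state(); print(s['time'],s['tool_pos'],s['tcp_rot'],s['width']); i=snap('wrist','w5')
a=cv2.imread('pics/w5.png'); cv2.imwrite('pics/w5b.png',a)
d=np.load('pics/w5.npz')['d']
T=s['tool_pos']; print(proj('w5',[[T[0],T[1],.011]]))
# height map from depth around plate
z=np.load('pics/w5.npz'); F=210/np.tan(np.radians(z['fov'])/2); v,u=np.mgrid[0:420,0:560]
X=(np.dstack([(u-z['cx'])/F,(v-z['cy'])/F,np.ones_like(u)])*d[...,None]-z['t'])@z['R']
print((X[180:330:20,180:380:20,2]*1000).round(0).astype(int))
```

```text
9.75 [0.51987222 0.2264663  0.08956934] [1.82539702 2.55476455 0.00407053] 1.0012117857175438
[[277.39143926 218.81445259]]
[[  2   3   4  10  11  10  11  12   2   2]
 [  2   3   2  11  11  10  10  10   3   3]
 [  3   3   2  10  11  11  11  11   3   3]
 [  2   3   3  11  11  11  12  10   3   2]
 [  1   3   3  11  10  12  10  10   2   2]
 [  3   2   3  11  10  11  10  11   3   3]
 [  3   3   1   3   3   3   2   2   3   3]
 [  3   2   2   3   3   2   2   3   1 232]]
```

View pics/w5b.png

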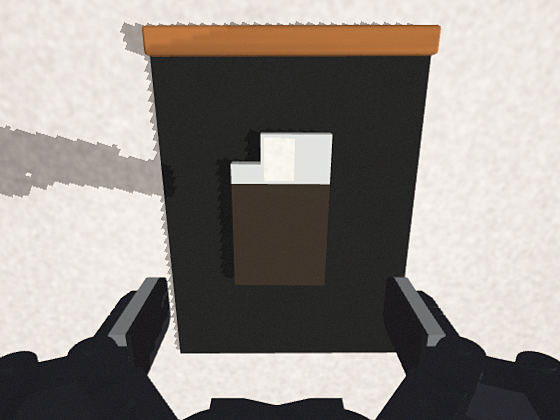

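The plate lies flat, label up, with its frosted end towards the bar and the notch at (245,150). Now I'll compute the regrasp offset.

Run:
```python
from h import *
P=ray('w5',[[234.5,285.5],[326,285.5],[331.5,133]],.011)[:,:2]; print(P, np.linalg.norm(P[1]-P[0]),np.linalg.norm(P[2]-P[1]))
x=P[2]-P[1]; print('x ang',np.degrees(np.arctan2(x[1],x[0]))); print('ang short',np.degrees(np.arctan2(*(P[1]-P[0])[::-1])))
c=(P[0]+P[2])/2; s=bot.read_state(); print(c,(c-s['tool_pos'][:2])*100); R=cv2.Rodrigues(s['tcp_rot'])[0]; print('jaw',np.degrees(np.arctan2(R[1,1],R[0,1])))
# pad
B=ray('w5',[[145,26],[440,26]],.014)[:,:2]; A=ray('w5',[[180,352],[401,352]],.003)[:,:2]; print('pad mid',(A.mean(0)+B.mean(0))/2,np.linalg.norm(A.mean(0)-B.mean(0)))
```

```text
[[0.50816722 0.1722824 ]
 [0.56607541 0.19192421]
 [0.53242882 0.2871658 ]] 0.06114865948038321 0.1010101630293906
x ang 109.45710125603517
ang short 18.73635934438891
[0.52029802 0.2297241 ] [0.14210031 0.36338061]
jaw 18.909136946274298
pad mid [0.52809902 0.23012525] 0.21789699971666399
```

Emit:
{"op": "jog_arm", "data": {"motion": [{"dx": 0.1,"dy": 0.35,"dz": -0.5,"turn": 0},{"dx": 0,"dy": 0,"dz": -1.3,"turn": 0},{"dx": 0,"dy": 0,"dz": -1.3,"turn": 0},{"dx": 0,"dy": 0,"dz": -1.3,"turn": 0},{"dx": 0,"dy": 0,"dz": -1.3,"turn": 0},{"dx": 0,"dy": 0,"dz": -1.3,"turn": 0},{"dx": 0,"dy": 0,"dz": -0.8,"turn": 0},{"dx": 0,"dy": 0,"dz": 0,"turn": 0}], "fingers": 7.0}}

```text
time: 10.47
tool_pos: [0.5174, 0.2286, 0.0071]
tcp_rot: [-1.825, -2.554, 0.007]
wrist_force: [-0.6, -1.1, -0.8]
width: 0.819
```

Run:
```python
from h import *
s=bot.read_state(); print(s['time'],s['tool_pos'],s['wrist_force'],s['width']); i=snap('wrist','w6'); snap('side','s6')
a=cv2.imread('pics/w6.png'); cv2.imwrite('pics/c6.png',np.hstack([np.clip(cv2.resize(a,(400,300))*1.2,0,255).astype(np.uint8),cv2.resize(cv2.imread('pics/s6.png')[130:235,200:340],(400,300))]))
```

```text
10.4667 [0.51741163 0.22860014 0.00707273] [-0.61140611 -1.05545688 -0.8451269 ] 0.8194446494636917
```

View pics/c6.png

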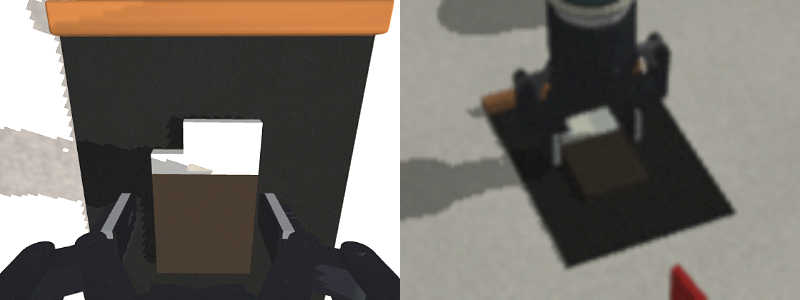

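Emit:
{"op": "jog_arm", "data": {"motion": [{"dx": 0.3,"dy": 0.1,"dz": 0,"turn": 0},{"dx": 0,"dy": 0,"dz": -0.4,"turn": 0},{"dx": 0,"dy": 0,"dz": -0.3,"turn": 0},{"dx": 0,"dy": 0,"dz": -0.2,"turn": 0},{"dx": 0,"dy": 0,"dz": 0,"turn": 0}]}}

```text
time: 10.98
tool_pos: [0.5224, 0.2304, 0.0009]
tcp_rot: [-1.826, -2.556, 0.001]
wrist_force: [-0.3, 0.3, -0.6]
width: 0.817
```

Emit:
{"op": "jog_arm", "data": {"motion": [{"dx": -0.2,"dy": -0.07,"dz": -0.2,"turn": 0},{"dx": 0,"dy": 0,"dz": -0.2,"turn": 0},{"dx": 0,"dy": 0,"dz": 0,"turn": 0}]}}

```text
time: 11.23
tool_pos: [0.5201, 0.2296, -0.0032]
tcp_rot: [-1.826, -2.556, 0.001]
wrist_force: [-0.2, -0.1, 0.2]
width: 0.818
```

Emit:
{"op": "jog_arm", "data": {"motion": [{"dx": 0,"dy": 0,"dz": -0.2,"turn": 0},{"dx": 0,"dy": 0,"dz": 0,"turn": 0}]}}

```text
time: 11.4
tool_pos: [0.5209, 0.2299, -0.0046]
tcp_rot: [1.826, 2.556, 0.001]
wrist_force: [0.1, 0.1, 0.3]
width: 0.818
```

Emit:
{"op": "jog_arm", "data": {"motion": [{"dx": 0,"dy": 0,"dz": 0,"turn": 0},{"dx": 0,"dy": 0,"dz": 0,"turn": 0},{"dx": 0,"dy": 0,"dz": 0,"turn": 0},{"dx": 0,"dy": 0,"dz": 0,"turn": 0}], "fingers": 5.0, "grip_force": 60}}

```text
time: 11.73
tool_pos: [0.5229, 0.2307, -0.0015]
tcp_rot: [1.825, 2.555, 0.005]
wrist_force: [-2.5, -1.2, 16.6]
width: 0.681
```

Emit:
{"op": "jog_arm", "data": {"motion": [{"dx": 0,"dy": 0,"dz": 0,"turn": 0},{"dx": 0,"dy": 0,"dz": 0.3,"turn": 0},{"dx": 0,"dy": 0,"dz": 0.5,"turn": 0},{"dx": 0,"dy": 0,"dz": 0.8,"turn": 0},{"dx": 0,"dy": 0,"dz": 1,"turn": 0},{"dx": 0,"dy": 0,"dz": 1,"turn": 0},{"dx": 0,"dy": 0,"dz": 1,"turn": 0},{"dx": 0,"dy": 0,"dz": 0,"turn": 0}], "fingers": 4.0, "grip_force": 60}}

```text
time: 12.4
tool_pos: [0.5227, 0.2306, 0.0443]
tcp_rot: [1.825, 2.554, 0.006]
wrist_force: [0.5, 0.4, -1.9]
width: 0.678
```

Run:
```python
from h import *
s=bot.read_state(); print(s['time'],s['tool_pos'],s['wrist_force'],s['width']); i=snap('wrist','w7'); snap('side','s7')
a=cv2.imread('pics/w7.png'); cv2.imwrite('pics/c7.png',np.hstack([np.clip(cv2.resize(a,(400,300))*1.2,0,255).astype(np.uint8),cv2.resize(cv2.imread('pics/s7.png')[130:235,200:340],(400,300))]))
z=np.load('pics/w7.npz'); d=z['d'];F=210/np.tan(np.radians(z['fov'])/2); v,u=np.mgrid[0:420,0:560]
X=(np.dstack([(u-z['cx'])/F,(v-z['cy'])/F,np.ones_like(u)])*d[...,None]-z['t'])@z['R']
print((X[140:400:20,180:400:20,2]*1000).round(0).astype(int))
```

```text
12.4 [0.52272917 0.23060279 0.04425192] [ 0.48935994  0.40990733 -1.87748439] 0.6777527647215896
[[  2   3   2   3   2   2   2   3   3   2   3]
 [  3   3   3   2   3   2   3   1   2   3   4]
 [  4   2   3   2  55  56  57  56  57  56   2]
 [  2   3   2   2  57  57  56  56  57   3   3]
 [  3  52  52  53  58  57  56  56  56   2   2]
 [  3  56  56  58  56  57  56  56  56   3   3]
 [  2  57  57  56  56  57  56  56  56   2   2]
 [ 56  59  56  56  57  57  57  57  56  64  57]
 [ 76  63  57  56  57  56  56  56  56  73  76]
 [ 87  66  56  57  56  56  56  57  56  76  85]
 [ 87   3  56  56  57  56  56  56  56  78  99]
 [112   1  56  56  56  56  57  57  56  80 112]
 [118   3  57  56  57  56  56  56  56   4 118]]
```

View pics/c7.png

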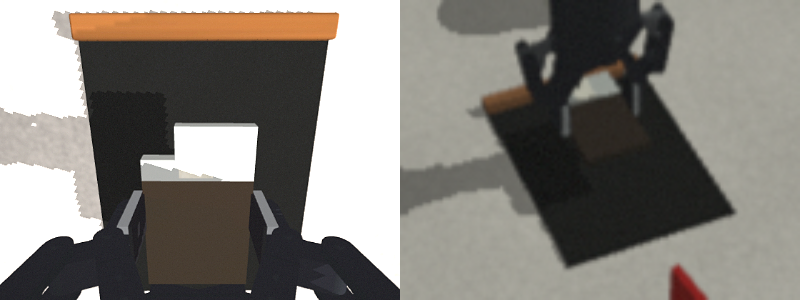

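Emit:
{"op": "jog_arm", "data": {"motion": [{"dx": 0.05,"dy": 0,"dz": 1.0,"turn": 0},{"dx": 0.05,"dy": 0,"dz": 1.4,"turn": 0},{"dx": 0.05,"dy": 0,"dz": 1.4,"turn": 0},{"dx": 0.05,"dy": 0,"dz": 1.4,"turn": 0},{"dx": 0.05,"dy": 0,"dz": 1.4,"turn": 0},{"dx": 0.05,"dy": 0,"dz": 1.4,"turn": 0},{"dx": 0.05,"dy": 0,"dz": 1.4,"turn": 0},{"dx": 0.05,"dy": 0,"dz": 1.4,"turn": 0},{"dx": 0.05,"dy": 0,"dz": 1.4,"turn": 0},{"dx": 0.05,"dy": 0,"dz": 1.2,"turn": 0},{"dx": 0.05,"dy": 0,"dz": 0.9,"turn": 0},{"dx": 0,"dy": 0,"dz": 0.4,"turn": 0}]}}

```text
time: 13.5
tool_pos: [0.5269, 0.23, 0.19]
tcp_rot: [1.826, 2.555, 0.003]
wrist_force: [0.3, -0.0, -0.3]
width: 0.681
```

Emit:
{"op": "jog_arm", "data": {"motion": [{"dx": 0,"dy": 0,"dz": 0,"turn": 0},{"dx": 0,"dy": 0,"dz": 0,"turn": 0},{"dx": 0,"dy": 0,"dz": 0,"turn": 0},{"dx": 0,"dy": 0,"dz": 0,"turn": 0}]}}

```text
time: 13.83
tool_pos: [0.5255, 0.2296, 0.1871]
tcp_rot: [-1.826, -2.555, 0.003]
wrist_force: [0.4, -0.5, -0.8]
width: 0.68
```

Run:
```python
from h import *
s=bot.read_state(); print(s['time'],s['tool_pos'],s['tcp_rot'],s['wrist_force'],s['width']); i=snap('wrist','w8'); snap('side','s8')
z=np.load('pics/w8.npz'); d=z['d'];F=210/np.tan(np.radians(z['fov'])/2); v,u=np.mgrid[0:420,0:560]
X=(np.dstack([(u-z['cx'])/F,(v-z['cy'])/F,np.ones_like(u)])*d[...,None]-z['t'])@z['R']
m=((X[...,2]>.19)&(X[...,2]<.212)&(u>180)&(u<380)).astype(np.uint8); m=cv2.morphologyEx(m,cv2.MORPH_OPEN,np.ones((5,5)))
P=X[m>0]; c,n=P.mean(0),np.linalg.svd(P-P.mean(0),full_matrices=False)[2][2]; print('top z',c[2],'normal',n)
yv=np.array([-.33,.944]); q=P[:,:2]@yv; xs=P[:,:2]@np.array([.944,.33]); print('frosted end y',np.percentile(q,99.5),'pad mid y',np.array([.528,.230])@yv); print('x range',np.percentile(xs,[.5,99.5]),'pad mid x',np.array([.528,.230])@[.944,.33])
cv2.imwrite('pics/c8.png',np.hstack([np.clip(cv2.resize(cv2.imread('pics/w8.png'),(400,300)),0,255),cv2.resize(cv2.imread('pics/s8.png'),(400,300))]))
```

```text
13.8333 [0.52548169 0.22955443 0.18712744] [-1.82570627 -2.55521015  0.00264534] [ 0.41620983 -0.49348309 -0.78920857] 0.6800438210708518
top z 0.1993513901069995 normal [0.00138815 0.0026571  0.99999551]
frosted end y 0.09314959868349562 pad mid y 0.042879999999999995
x range [0.53873305 0.60447945] pad mid x 0.574332
```

View pics/c8.png

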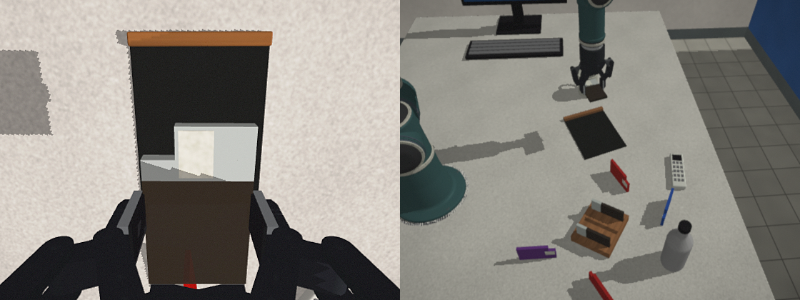

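The sample is level, label up, with its frosted end towards the bar. The two spares are still in the rack. One small trim, a pause to settle, then I'll hand in.

Emit:
{"op": "jog_arm", "data": {"motion": [{"dx": 0.15,"dy": 0.05,"dz": 0.2,"turn": 0},{"dx": 0.1,"dy": 0.05,"dz": 0.2,"turn": 0},{"dx": 0,"dy": 0,"dz": 0,"turn": 0},{"dx": 0,"dy": 0,"dz": 0,"turn": 0},{"dx": 0,"dy": 0,"dz": 0,"turn": 0},{"dx": 0,"dy": 0,"dz": 0,"turn": 0},{"dx": 0,"dy": 0,"dz": 0,"turn": 0},{"dx": 0,"dy": 0,"dz": 0,"turn": 0}]}}

```text
time: 14.6
tool_pos: [0.5286, 0.2308, 0.1922]
tcp_rot: [-1.826, -2.556, 0.0]
wrist_force: [0.4, -0.3, -0.5]
width: 0.687
```

Run:
```python
from workcell import bot
s=bot.read_state(); print(s['time'],s['tool_pos'],s['width'],abs(s['joint_vel']).max()); print(bot.finish_job())
```

```text
14.6 [0.52862745 0.23076062 0.19222696] 0.6874182161774747 0.0014267838265411747
the job is handed in; nothing more can be done
None
```

The notched sample is held flat over the middle of the pad, label side up (about 90° from upright) and frosted end towards the wooden bar, and the job was handed in at 14.6 s.

**How:** I took the notched sample from the rack's middle slot and stood it on the pad. I tipped it over label side up, then gripped it again across its 60 mm width and lifted it.

**Last checks:**
- **Height and position:** before a final 4 mm trim upwards, the sample's middle was about 0.195 m up and within about 3 mm of the pad middle. The trim should put it at about 0.20 m.
- **Level:** the face was within about 0.2° of level.
- **Stillness and grip:** at hand-in the arm was still and the gripper was stopped at about 58 mm on the 60 mm width.
- **Other objects:** the last pictures, taken just before the trim, showed both spares still in the rack. I saw nothing else moved.

**Disagreements:**
- **Refused moves:** the first two move calls were refused because some rows left out keys, and nothing moved.
- **TCP readings:** these scattered by about 2–5 mm around the commanded values, so I corrected the grasps from the wrist camera.
- **Regrasp force:** the wrist force read about 17 N upwards as the fingers closed, probably the fingertips touching the pad. That is well under the limits.

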